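# Stop the microscope rocking with a wedge shim

### The arm

A 6-joint arm with a two-finger parallel gripper is mounted at the origin on the work surface. World frame = base frame: x ahead of the robot, y to its left, z up, the work surface at z = 0. Lengths are in m, angles in rad, forces in N, time in s.
With the tool pointing down it reaches from about 0.4 to 0.825 m from the base axis. Payload 7 kg.
Tool frame: the origin (TCP) lies midway between the tips of the shut fingers; the grasp point (between the pads) lies 19 mm behind it; z points along the fingers, y is the line along which they close (so a half turn about z gives the same grasp; the last joint's range is limited). The gripper opens to 88 mm and grips with 3 to 60 N. Pads are 19 mm wide; open, the fingers measure 130 mm over their backs; the gripper's body (78 mm by 193 mm) begins 47 mm behind the grasp point.
Start: joints at [1.572, 0.359, 0.012, 0, -1.224, -0.288], TCP at [0.191, 0.647, 0.227] pointing down, gripper open.
Joint ranges: [-3.07, 3.07], [-1.43, 2.12], [-1.02, 1.25], [-3.03, 1.67], [-3.05, -0], [-3.03, 3.03]. Speed limits (rad/s): [2.39, 2.39, 3.01, 3.14, 3.14, 3.14].

### API

Orientations are given as [roll, pitch, yaw] about the fixed x, y, z axes, in that order (R = Rz(yaw) Ry(pitch) Rx(roll)).
In Python, from station import get_state, grab_frame, calibration, job_done, boxes_of, regions_of, spot_point gives the robot as it stands. The module is installed in compiled form; this text tells all that it offers.
- The arm moves only by the tool arm_command, never from a script. Its argument "commands" is a list of rows, each an object of numbers: "tx", "ty", "tz": the shift along the tool's x, y, z each as a share of 25 cm, from -1 to 1; "twist": the turn about the tool's z as a share of 180 degrees, from -1 to 1. A call has exactly 8 rows; each row is the pose to reach, as a shift and turn from the pose commanded when the call began, along the tool's axes at that moment, turning the shorter way round; what a row does not reach only later rows make up. A row lasts 1/12 s, in which the tool goes at most 41.7 mm and 7.16 degrees, less where a joint would pass 70% of its speed; a pose out of reach is approached as far as the arm can. A call with a number of a shift or a turn outside -1 to 1 is refused whole. A call with a gripper value outside its range is refused whole. "claw" is the opening, from 0 (shut) to 1 (fully open), set as the call begins (left out, the last holds). The fingers move at their own pace and stop on an object; "grip_force" is the grip in N (left out, the last holds). Time passes only in rows, so rows that repeat a pose let the fingers close, or fill a call up. It gives the time, the measured TCP pose, the force, the opening and the grip force at its end, in the units of the state.
- get_state(): the state, without advancing time (a new reading comes with each control period).
- grab_frame(name): name is "scene" or "top"; returns the picture (480x640x3 uint8, red, green, blue); there is no depth.
- calibration(name): a dict with "camera_matrix" (3x3 intrinsics, pixels), "k1" (the pictures are not rectified: a ray, as slopes to the right and down, at radius r is drawn at 1 + k1 r^2 times it, then the intrinsics apply), "extrinsics" (4x4, takes a point from camera to world coordinates). Camera axes: x right, y down, z forward; pixel columns grow to the right and rows downward; lengths in m; the calibration is good to about 2 mm. A picture is of the moment at which its call begins. calibration takes no time and is no camera call.
- job_done(): hands the job in; it is judged then, once.
Trained networks look in the newest picture that a camera, given by its name, has taken for a name from the list of things; names that differ only in an ending like _2 or _b are one class to them, and where a whole thing is asked for, a point or a joint stands for the part that bears it (a point fixed in the world has none). Each returns a list of dicts, best first, with "score" (0 to 1); they miss things now and then, are a little off and sometimes report something else, mostly with a low value. They report only what shows in the picture. A call takes as long as a camera call. They do not tell look-alikes from the thing itself.
- boxes_of(query, camera): "rect" ([left, top, right, bottom] in pixels, round what is visible of it).
- regions_of(query, camera): "region" (480x640 bool, what is visible of it) and "rect" ([left, top, right, bottom] in pixels, round what is visible of it).
- spot_point(query, camera): "uv" ([column, row] in pixels: a listed point, or the origin of a listed thing).
The state is a dict: "t": time; "q": joint angles; "qd": joint speeds; "joint_efforts": joint torques, N m; "eef_pos": TCP position; "ee_rot": TCP orientation; "force": force on the tool from outside, world axes, zero at the start; "moment": the same for the moment, N m; "width": finger opening in m; "gripper_force": force on a finger pad.
Only numpy, scipy, OpenCV 4.12 (cv2) and the standard library are available. Lean on these libraries where they do the work, as an engineer would, in place of code of your own. Each camera call takes 0.05 s, during which the arm holds its last target. There are 200 camera calls.

### The job

The small inspection microscope rocks because its short foot, at the far left corner seen from the robot, hangs clear of the table. Push the white plastic wedge shim along the table, thin end first, under that foot until it is snug, carries some of the weight and the rocking stops; do not jack the microscope up out of level or shove it along. The wedge is only pushed, never picked up, and the steel block, the round case and the bottle are left alone; finish with the hand clear of everything.

Things in the scene. Friction and masses are not known exactly. Their poses are not given: they have to be found in the camera images.
- microscope: White microscope, loose, 4.5 kg. Origin on the table under the base centre. Base 170 (x) x 160 (y) mm, from 28 to 50 mm up; 24 mm wide ball feet at x, y = +-60 mm, the short one at +x +y, hanging clear. Column and head (290 mm high) over y < 35 mm; beyond that nothing above 57 mm. Level at start, its weight on the other three feet; about 15 N under the short foot lifts a neighbour.
- foot_tip (a point): Lowest point of the short foot (a ball of radius 12 mm) at the microscope's +x +y corner; its height is the gap to be filled.
- short_foot (a joint): How far (m) the short foot is screwed up above the level of the other three feet, which is the gap below it: 0.006 to 0.011. The foot is locked by its thread and does not slide.
- wedge: White plastic wedge, loose, 100 g: 110 mm long (x), 45 wide (y), 3 mm thick at the thin end (+x), rising evenly to 21 at the upright back face (-x). Origin: centre of its underside. Centre starts 10 to 17 cm from the short foot, thin end roughly towards it (up to 50 degrees askew). Slides alone at 1 to 2 N; once the foot bears on it the push climbs to about 10 N when snug; friction then keeps it there.
- block: Bystander: plain dark steel block, 60 (x) x 30 (y) x 16 mm, origin at the centre of its underside.
- wafer_case: Bystander: round flat white wafer case, 116 mm in diameter, 24 mm high, origin at the centre of its underside.
- bottle: Bystander: amber bottle with a black cap, 56 mm in diameter, 120 mm high, origin at the centre of its underside.
There are look-alikes about, which are no part of the job. Several things look just like the wedge: the one meant starts farthest to the robot's left.

How it is judged:
By the outcome, as a careful person would: the job done as asked, in the order asked, and still so for the second after the job is handed in, with the robot touching nothing.
It also fails if it takes over 70 s, if anything falls off the work surface, if the arm or the gripper's body presses on something with over 40 N, if the wrist force passes 120 N, or if a joint passes its speed limit or range.

## Working session

There is one attempt and no reset: what is moved stays moved. The work goes in short steps, Python scripts to look and compute and a tool call to move; the robot and the scene stay as the last step left them, time stands still between calls to the robot, and variables do not carry over. Pictures are saved under pics/ and viewed, at most 10 in all, crops included, and the job is handed in when it is done.

Besides the shell and the picture viewer there is one more tool, called in YAML: its name, and indented under it one key for each argument. arm_command: Moves the arm, as the interface text tells. Shift numbers are shares of 25 cm and turn numbers shares of 180 degrees, none past 1 either way. Its arguments: {"type":"object","properties":{"commands":{"type":"array"},"claw":{"type":"number"},"grip_force":{"type":"number"}},"required":["commands"]}

```bash
mkdir -p pics; cat > h.py <<'E'
import numpy as np, cv2
from station import *
def ray(name,uv):
    c=calibration(name);K=np.array(c["camera_matrix"]);T=np.array(c["extrinsics"])
    d=np.linalg.inv(K)@np.array([uv[0],uv[1],1.]);d=d[:2]/d[2];u=d.copy()
    for _ in range(20): u=d/(1+c["k1"]*(u@u))
    return T[:3,3],T[:3,:3]@np.array([u[0],u[1],1.])
def at(name,uv,z=0.):
    o,r=ray(name,uv);return o+r*(z-o[2])/r[2]
def proj(name,p):
    c=calibration(name);K=np.array(c["camera_matrix"]);T=np.array(c["extrinsics"])
    q=T[:3,:3].T@(np.array(p)-T[:3,3]);u=q[:2]/q[2];u=u*(1+c["k1"]*(u@u));return (K@np.array([*u,1]))[:2]
def save(im,f): cv2.imwrite("pics/"+f,im[:,:,::-1])
E
python3 - <<'E'
from h import *
np.set_printoptions(precision=3,suppress=True)
for n in("scene","top"):
    im=grab_frame(n);save(im,n+"0.png");np.save(n+"0.npy",im)
    print(n,np.array(calibration(n)["extrinsics"])[:3])
    for q in("wedge","microscope","block","wafer_case","bottle"):
        for b in boxes_of(q,n): print(q,round(b["score"],2),np.round(b["rect"]))
    for q in("wedge","foot_tip","microscope"):
        for b in spot_point(q,n): print("pt",q,round(b["score"],2),np.round(b["uv"],1),at(n,b["uv"],0.008 if q=="foot_tip" else 0))
print(get_state())
E
```

```text
scene [[-0.701  0.377 -0.606  1.213]
 [ 0.713  0.398 -0.577  0.524]
 [ 0.024 -0.836 -0.548  0.611]]
wedge 0.91 [384. 292. 450. 322.]
wedge 0.82 [210. 275. 272. 317.]
wedge 0.72 [271. 303. 339. 356.]
wedge 0.33 [243. 151. 266. 206.]
microscope 0.79 [298. 101. 405. 274.]
block 0.97 [430. 237. 460. 251.]
wafer_case 0.59 [164. 217. 221. 252.]
bottle 0.82 [243. 150. 266. 207.]
pt wedge 0.97 [304.7 331.2] [0.738 0.075 0.   ]
pt wedge 0.97 [239.1 293.7] [ 0.753 -0.077  0.   ]
pt wedge 0.78 [415.7 307.6] [0.553 0.169 0.   ]
top [[ 0.139 -0.965  0.224  0.37 ]
 [-0.99  -0.135  0.031 -0.11 ]
 [ 0.    -0.226 -0.974  0.918]]
wedge 0.89 [221. 132. 281. 158.]
wedge 0.87 [149. 211. 216. 256.]
wedge 0.84 [300. 133. 355. 163.]
microscope 0.93 [235. 221. 326. 321.]
block 0.33 [232. 222. 327. 320.]
wafer_case 0.58 [405. 153. 471. 214.]
bottle 0.96 [430. 278. 468. 307.]
pt wedge 0.98 [250.6 143.8] [0.746 0.076 0.   ]
pt wedge 0.75 [325.  150.2] [ 0.753 -0.068  0.   ]
pt wedge 0.7 [182.8 232.6] [0.555 0.171 0.   ]
pt microscope 0.6 [281.8 269.8] [ 0.511 -0.021  0.   ]
pt microscope 0.47 [445.  295.6] [ 0.506 -0.319  0.   ]
{'t': 0.9, 'q': array([ 1.572,  0.359,  0.012, -0.   , -1.224, -0.288]), 'qd': array([-0.002, -0.002, -0.001,  0.001, -0.001,  0.001]), 'joint_efforts': array([ -0.003, -58.236,  29.33 ,   7.003,   0.012,  -0.   ]), 'eef_pos': array([0.191, 0.647, 0.227]), 'ee_rot': array([ 3.142,  0.   , -0.287]), 'force': array([-0.564,  0.448, -0.389]), 'moment': array([ 0.014, -0.028,  0.011]), 'gripper_force': 0.0, 'width': 0.087452932403749}
```

View pics/scene0.png

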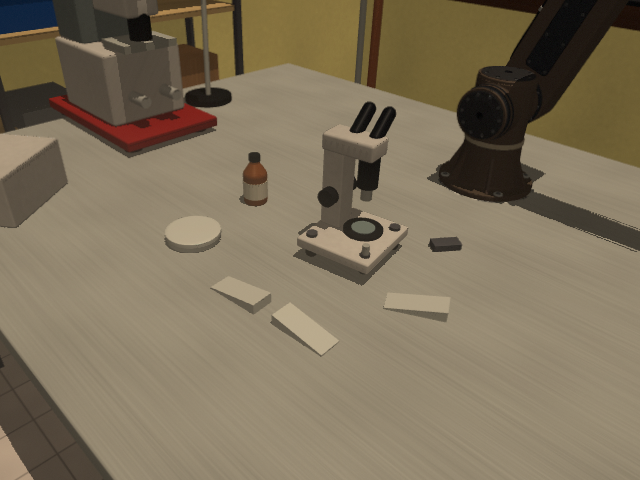

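View pics/top0.png

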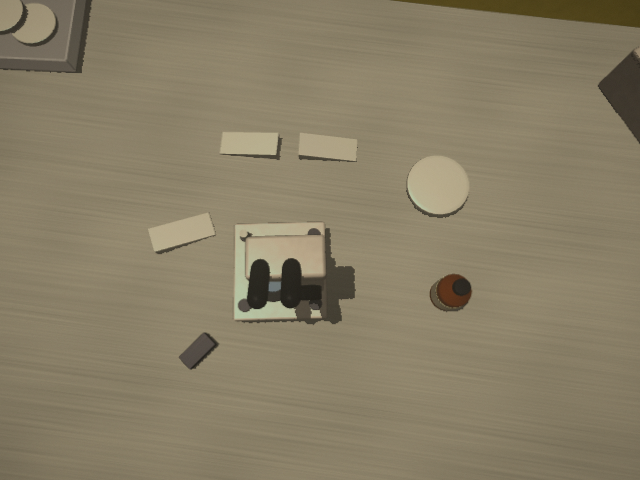

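Pictures: the scene view shows three wedge look-alikes at (416,308), (305,331) and (240,293), with the microscope's near corner (the short foot) at (358,275). The top view shows them at (182,233), (250,144) and (328,148). 

Choice: (182,233) in top, which is (416,308) in scene. It has the largest y (0.17), so it is farthest to the robot's left. Next I fit poses and check this in a crop.

```bash
cat > fit.py <<'E'
from h import *
from scipy.optimize import minimize
V=np.array([[x,y,z] for x,zs in((-.055,(0,.021)),(.055,(0,.003))) for y in(-.0225,.0225) for z in zs])
def hull(p,n,V=V):
    c,s=np.cos(p[2]),np.sin(p[2])
    return cv2.convexHull(np.array([proj(n,[p[0]+c*v[0]-s*v[1],p[1]+s*v[0]+c*v[1],v[2]]) for v in V],np.float32))
def cost(p,masks):
    J=0
    for n,m in masks.items():
        a=np.zeros((480,640),np.uint8)
        cv2.fillConvexPoly(a,np.round(hull(p,n)*16).astype(np.int32),1,cv2.LINE_8,4)
        J+=1-(a.astype(bool)&m).sum()/(a.astype(bool)|m).sum()
    return J
def fitwedge(p0,names=("scene","top")):
    masks={}
    for n in names:
        grab_frame(n); u=proj(n,[*p0[:2],.006])
        r=[r for r in regions_of("wedge",n)]
        r=[x for x in r if np.hypot((x["rect"][0]+x["rect"][2])/2-u[0],(x["rect"][1]+x["rect"][3])/2-u[1])<25]
        if r: masks[n]=np.array(r[0]["region"])
    out={}
    for k in [list(masks)]+[[n] for n in masks]:
        mm={n:masks[n] for n in k}
        b=min((minimize(cost,p0,args=(mm,),method="Nelder-Mead",options=dict(initial_simplex=np.array(p0)+np.array([[0,0,0],[s*.012,0,0],[0,s*.012,0],[0,0,s*.25]]),xatol=1e-4,fatol=1e-4)) for s in(1,-1)),key=lambda r:r.fun)
        out["+".join(k)]=(np.round([*b.x[:2],np.degrees(b.x[2])],4),round(b.fun,3))
    return out
E
python3 - <<'E'
from fit import *
np.set_printoptions(precision=3,suppress=True)
for k,v in fitwedge([.555,.17,-1.17]).items(): print(k,v)
for uv in((235,223),(325,222),(326,320),(234,320)): print("base top",uv,at("top",uv,.05))
for uv in((298,239),(359,267),(408,232)): print("base scene",uv,at("scene",uv,.05))
s=np.load("scene0.npy");t=np.load("top0.npy")
a=cv2.resize(s[210:335,290:465],None,fx=4.4,fy=4.4,interpolation=3)
save(a,"crop1.png")
b=cv2.resize(t[195:335,140:340],None,fx=4,fy=4,interpolation=3);save(b,"crop2.png")
E
```

```text
Traceback (most recent call last):
  File "fit.py", line 24, in fitwedge
    b=min((minimize(cost,p0,args=(mm,),method="Nelder-Mead",options=dict(initial_simplex=np.array(p0)+np.array([[0,0,0],[s*.012,0,0],[0,s*.012,0],[0,0,s*.25]]),xatol=1e-4,fatol=1e-4)) for s in(1,-1)),key=lambda r:r.fun)
  File "fit.py", line 24, in <genexpr>
    b=min((minimize(cost,p0,args=(mm,),method="Nelder-Mead",options=dict(initial_simplex=np.array(p0)+np.array([[0,0,0],[s*.012,0,0],[0,s*.012,0],[0,0,s*.25]]),xatol=1e-4,fatol=1e-4)) for s in(1,-1)),key=lambda r:r.fun)
           ~~~~~~~~^^^^^^^^^^^^^^^^^^^^^^^^^^^^^^^^^^^^^^^^^^^^^^^^^^^^^^^^^^^^^^^^^^^^^^^^^^^^^^^^^^^^^^^^^^^^^^^^^^^^^^^^^^^^^^^^^^^^^^^^^^^^^^^^^^^^^^^^^^^^^^^^^^^^^^^^^^^^^^^^^^^^
  File "fit.py", line 11, in cost
    cv2.fillConvexPoly(a,np.round(hull(p,n)*16).astype(np.int32),1,cv2.LINE_8,4)
                                  ~~~~^^^^^
  File "fit.py", line 6, in hull
    return cv2.convexHull(np.array([proj(n,[p[0]+c*v[0]-s*v[1],p[1]+s*v[0]+c*v[1],v[2]]) for v in V],np.float32))
                                    ~~~~^^^^^^^^^^^^^^^^^^^^^^^^^^^^^^^^^^^^^^^^^^^^^^^^
  File "h.py", line 11, in proj
    c=calibration(name);K=np.array(c["camera_matrix"]);T=np.array(c["extrinsics"])
ValueError: time passes only in moves, steps and waits
```

```bash
sed -i 's/^from station import \*/from station import *\nfrom station import calibration as _c\nimport functools\ncalibration=functools.lru_cache(None)(_c)/' h.py
python3 - <<'E'
from fit import *
np.set_printoptions(precision=3,suppress=True)
s=np.load("scene0.npy");t=np.load("top0.npy")
save(cv2.resize(s[210:335,290:465],None,fx=4.4,fy=4.4,interpolation=3),"crop1.png")
save(cv2.resize(t[195:335,140:340],None,fx=4,fy=4,interpolation=3),"crop2.png")
for uv in((235,223),(325,222),(326,320),(234,320)): print("base top",uv,at("top",uv,.05))
for uv in((298,239),(359,267),(408,232)): print("base scene",uv,at("scene",uv,.05))
for k,v in fitwedge([.555,.17,-1.17]).items(): print(k,v)
print(get_state()["t"])
E
```

```text
base top (235, 223) [0.575 0.068 0.05 ]
base top (325, 222) [ 0.598 -0.088  0.05 ]
base top (326, 320) [ 0.43  -0.113  0.05 ]
base top (234, 320) [0.408 0.04  0.05 ]
base scene (298, 239) [ 0.602 -0.079  0.05 ]
base scene (359, 267) [0.588 0.062 0.05 ]
base scene (408, 232) [0.425 0.054 0.05 ]
scene+top (array([  0.554,   0.169, -63.368]), np.float64(0.141))
scene (array([  0.552,   0.168, -63.562]), np.float64(0.048))
top (array([  0.555,   0.169, -63.32 ]), np.float64(0.037))
1.3
```

View pics/crop1.png

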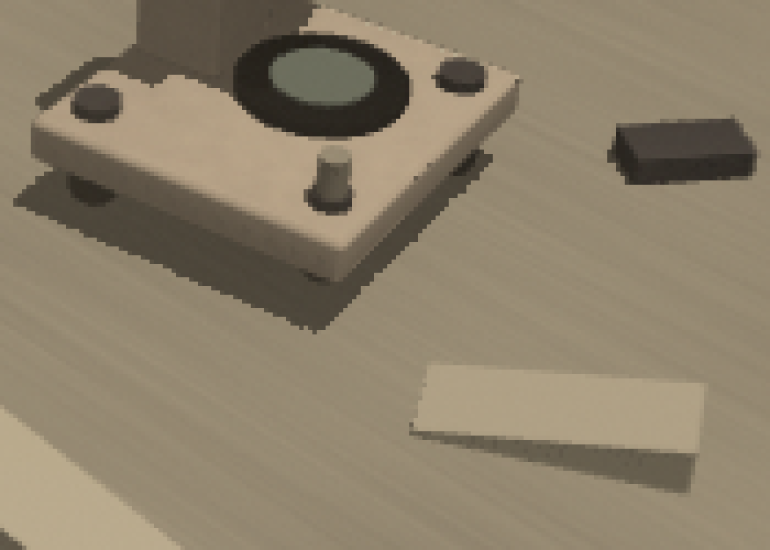

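View pics/crop2.png

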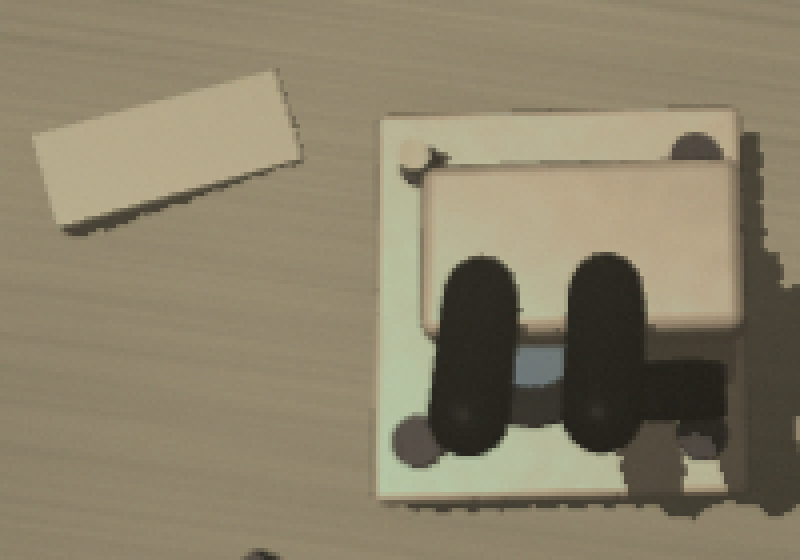

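The crops confirm it: the chosen wedge's thick back is on the right at scene (446,318), and its thin end at (384,308) faces the microscope. The foot's screw is at scene (365,253) and top (243,236). Now I compute the microscope pose from its corners and screw discs.

```bash
python3 - <<'E'
from h import *
from scipy.optimize import least_squares
np.set_printoptions(precision=4,suppress=True)
O=[("scene",(365,254),(60,60,52)),("scene",(312.3,233),(60,-60,54)),("scene",(394.8,226.6),(-60,60,54)),
("scene",(297.5,237.7),(85,-80,50)),("scene",(408.2,228),(-85,80,50)),("scene",(367,265),(85,80,50)),
("top",(235,224.5),(85,80,50)),("top",(324.5,222.5),(85,-80,50)),("top",(234.2,319.2),(-85,80,50)),("top",(244.5,305.3),(-60,60,54))]
def W(p,l):
    l=np.array(l)/1e3;c,s=np.cos(p[2]),np.sin(p[2]);return [p[0]+c*l[0]-s*l[1],p[1]+s*l[0]+c*l[1],l[2]]
for sel in("scene top","scene","top"):
    f=lambda p:np.concatenate([proj(n,W(p,l))-uv for n,uv,l in O if n in sel])
    r=least_squares(f,[.51,-.02,.14],loss="soft_l1");p=r.x
    print(sel,p,np.degrees(p[2]),"foot",W(p,(60,60,0)));print(f(p).reshape(-1,2).round(1).tolist())
E
```

```text
scene top [ 0.5024 -0.0231  0.163 ] 9.341274575030484 foot [np.float64(0.5518168837461824), np.float64(0.04587524733790859), np.float64(0.0)]
[[-0.3, 0.5], [-0.8, -0.4], [-0.3, -0.1], [-1.7, -1.3], [0.5, -1.8], [0.3, 0.6], [-0.9, -0.8], [0.5, -0.9], [-1.6, 2.3], [-0.2, 0.7]]
scene [ 0.5024 -0.0222  0.1632] 9.349867798666711 foot [np.float64(0.5518551050860961), np.float64(0.046750496663939274), np.float64(0.0)]
[[0.0, 0.7], [-0.5, -0.2], [0.0, 0.1], [-1.4, -1.1], [0.8, -1.6], [0.7, 0.8]]
top [ 0.5028 -0.0239  0.1604] 9.192504361734128 foot [np.float64(0.5524378513156855), np.float64(0.04487973292137311), np.float64(0.0)]
[[-0.3, -1.1], [1.2, -1.0], [-1.2, 2.0], [0.3, 0.4]]
```

arm_command:
  commands:
    - {"tx": 0.1,"ty": 0.09,"tz": 0.01,"twist": 0.03}
    - {"tx": 0.2,"ty": 0.18,"tz": 0.03,"twist": 0.06}
    - {"tx": 0.3,"ty": 0.27,"tz": 0.04,"twist": 0.09}
    - {"tx": 0.4,"ty": 0.36,"tz": 0.05,"twist": 0.12}
    - {"tx": 0.5,"ty": 0.46,"tz": 0.06,"twist": 0.15}
    - {"tx": 0.6,"ty": 0.55,"tz": 0.08,"twist": 0.18}
    - {"tx": 0.7,"ty": 0.64,"tz": 0.09,"twist": 0.21}
    - {"tx": 0.8,"ty": 0.73,"tz": 0.1,"twist": 0.22}
  claw: 0
  grip_force: 20

```text
t: 1.97
eef_pos: [0.3317, 0.4142, 0.2016]
ee_rot: [-3.141, 0.0, -0.983]
force: [1.3, 0.0, 0.2]
width: 0.04
gripper_force: 0.0
```

arm_command:
  commands:
    - {"tx": 0.12,"ty": 0.01,"tz": 0.05,"twist": 0.03}
    - {"tx": 0.25,"ty": 0.01,"tz": 0.1,"twist": 0.06}
    - {"tx": 0.38,"ty": 0.02,"tz": 0.15,"twist": 0.09}
    - {"tx": 0.5,"ty": 0.03,"tz": 0.2,"twist": 0.12}
    - {"tx": 0.63,"ty": 0.03,"tz": 0.25,"twist": 0.15}
    - {"tx": 0.75,"ty": 0.04,"tz": 0.3,"twist": 0.18}
    - {"tx": 0.88,"ty": 0.05,"tz": 0.35,"twist": 0.21}
    - {"tx": 1.0,"ty": 0.05,"tz": 0.4,"twist": 0.225}

```text
t: 2.63
eef_pos: [0.4609, 0.1999, 0.1013]
ee_rot: [-3.141, 0.001, -1.69]
force: [0.3, 0.9, -0.0]
width: 0.0006
gripper_force: 0.0
```

arm_command:
  commands:
    - {"tx": 0.05,"ty": -0.03,"tz": 0.05}
    - {"tx": 0.05,"ty": -0.03,"tz": 0.12}
    - {"tx": 0.05,"ty": -0.03,"tz": 0.19}
    - {"tx": 0.05,"ty": -0.03,"tz": 0.25}
    - {"tx": 0.05,"ty": -0.03,"tz": 0.3}
    - {"tx": 0.05,"ty": -0.03,"tz": 0.34}
    - {"tx": 0.05,"ty": -0.03,"tz": 0.37}
    - {"tx": 0.05,"ty": -0.03,"tz": 0.37}

```text
invalid input
```

arm_command:
  commands:
    - {"tx": 0.05,"ty": -0.03,"tz": 0.05,"twist": 0}
    - {"tx": 0.05,"ty": -0.03,"tz": 0.12,"twist": 0}
    - {"tx": 0.05,"ty": -0.03,"tz": 0.19,"twist": 0}
    - {"tx": 0.05,"ty": -0.03,"tz": 0.25,"twist": 0}
    - {"tx": 0.05,"ty": -0.03,"tz": 0.3,"twist": 0}
    - {"tx": 0.05,"ty": -0.03,"tz": 0.34,"twist": 0}
    - {"tx": 0.05,"ty": -0.03,"tz": 0.37,"twist": 0}
    - {"tx": 0.05,"ty": -0.03,"tz": 0.37,"twist": 0}

```text
t: 3.3
eef_pos: [0.4659, 0.1877, 0.0078]
ee_rot: [3.14, -0.002, -1.685]
force: [-0.2, -0.5, -0.4]
width: 0.0006
gripper_force: 0.0
```

arm_command:
  commands:
    - {"tx": 0,"ty": -0.03,"tz": 0,"twist": 0}
    - {"tx": 0,"ty": -0.06,"tz": 0,"twist": 0}
    - {"tx": 0,"ty": -0.09,"tz": 0,"twist": 0}
    - {"tx": -0.01,"ty": -0.11,"tz": 0,"twist": 0}
    - {"tx": -0.01,"ty": -0.13,"tz": 0,"twist": 0}
    - {"tx": -0.02,"ty": -0.15,"tz": 0,"twist": 0}
    - {"tx": -0.02,"ty": -0.17,"tz": 0,"twist": 0}
    - {"tx": -0.02,"ty": -0.19,"tz": 0,"twist": 0}

```text
t: 3.97
eef_pos: [0.5147, 0.1878, 0.0091]
ee_rot: [3.142, 0.0, -1.685]
force: [0.3, -0.0, 0.3]
width: 0.0004
gripper_force: 0.2
```

```bash
python3 - <<'E'
from fit import *
for k,v in fitwedge([.558,.169,-1.3]).items(): print(k,v)
save(grab_frame("top"),"t2.png"); print(get_state()["t"])
E
```

```text
scene+top (array([  0.5647,   0.1664, -70.5114]), np.float64(0.537))
scene (array([  0.5624,   0.1662, -71.4943]), np.float64(0.048))
top (array([  0.5702,   0.1534, -74.7956]), np.float64(0.469))
4.2167
```

View pics/t2.png

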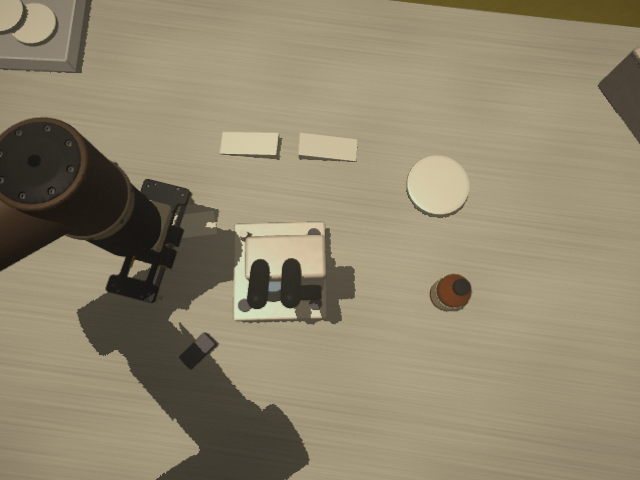

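Top view: the arm now covers most of the wedge (its tip is at (217,215)). The scene fit is clean: the wedge has turned 8° clockwise, to −71.5°. I continue the turn.

arm_command:
  commands:
    - {"tx": 0,"ty": -0.02,"tz": 0,"twist": 0}
    - {"tx": -0.01,"ty": -0.04,"tz": 0,"twist": 0}
    - {"tx": -0.01,"ty": -0.05,"tz": 0,"twist": 0}
    - {"tx": -0.02,"ty": -0.07,"tz": 0,"twist": 0}
    - {"tx": -0.02,"ty": -0.08,"tz": 0,"twist": 0}
    - {"tx": -0.03,"ty": -0.1,"tz": 0,"twist": 0}
    - {"tx": -0.04,"ty": -0.11,"tz": 0,"twist": 0}
    - {"tx": -0.04,"ty": -0.12,"tz": 0,"twist": 0}

```text
t: 4.88
eef_pos: [0.5458, 0.1947, 0.009]
ee_rot: [-3.141, 0.0, -1.685]
force: [-0.0, 0.5, -0.5]
width: 0.0003
gripper_force: 0.3
```

```bash
python3 - <<'E'
from fit import *
for k,v in fitwedge([.57,.168,-1.6],["scene"]).items(): print(k,v)
print(get_state()["t"])
E
```

```text
(array([  0.57  ,   0.168 , -91.6732]), np.float64(0.0))
4.9833
```

```bash
python3 - <<'E'
from fit import *
im=grab_frame("scene"); print([(round(r["score"],2),np.round(r["rect"])) for r in boxes_of("wedge","scene")],proj("scene",[.57,.168,.006]))
for k,v in fitwedge([.57,.168,-1.6],["scene"]).items(): print(k,v)
save(cv2.resize(im[150:350,270:530],None,fx=3,fy=3,interpolation=3),"s3.png")
E
```

```text
[(0.94, array([372., 291., 442., 335.])), (0.68, array([273., 304., 339., 354.])), (0.65, array([209., 276., 273., 313.]))] [409.99881135 309.0513501 ]
scene (array([  0.5818,   0.1643, -92.9299]), np.float64(0.062))
```

View pics/s3.png

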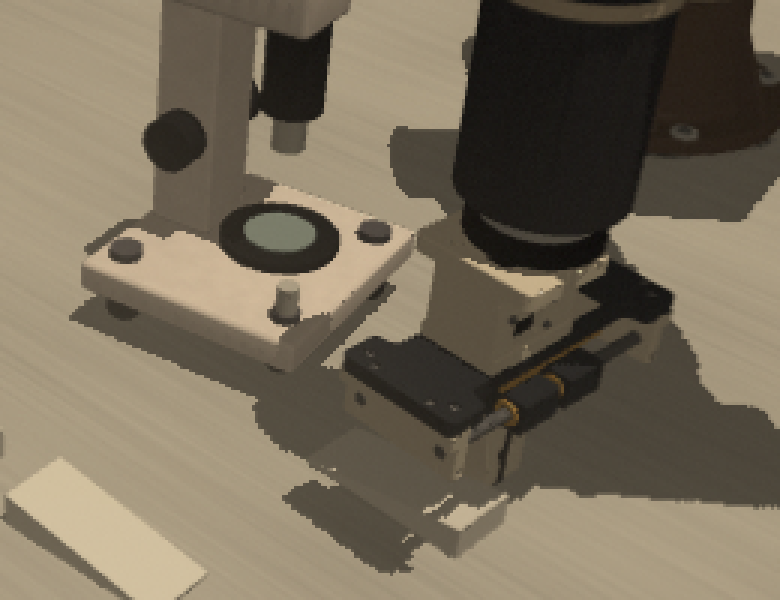

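Scene crop: the finger sits by the wedge's back at crop (480,520), and the microscope is undisturbed. The wedge fit is (0.582, 0.164, −93°). From the back-face centre the foot lies at −101°, so next I go behind it and push flush, steering a few degrees.

arm_command:
  commands:
    - {"tx": 0,"ty": 0.06,"tz": 0,"twist": 0}
    - {"tx": 0,"ty": 0.06,"tz": -0.1,"twist": 0}
    - {"tx": 0,"ty": 0.03,"tz": -0.22,"twist": 0}
    - {"tx": -0.1,"ty": -0.03,"tz": -0.22,"twist": -0.01}
    - {"tx": -0.21,"ty": -0.14,"tz": -0.22,"twist": -0.02}
    - {"tx": -0.21,"ty": -0.14,"tz": -0.22,"twist": -0.02}
    - {"tx": -0.21,"ty": -0.14,"tz": -0.1,"twist": -0.02}
    - {"tx": -0.21,"ty": -0.14,"tz": 0,"twist": -0.02}
  claw: 0.17

```text
t: 5.85
eef_pos: [0.5869, 0.2435, 0.0092]
ee_rot: [-3.139, 0.002, -1.622]
force: [0.0, -0.1, -0.8]
width: 0.0147
gripper_force: 0.0
```

```bash
python3 - <<'E'
from fit import *
for k,v in fitwedge([.58,.166,-1.62],["scene"]).items(): print(k,v)
print(boxes_of("wedge","scene")[0]["rect"]);print(get_state()["t"],get_state()["eef_pos"])
E
```

```text
scene (array([   0.5942,    0.1581, -114.9646]), np.float64(0.69))
[372.5, 293.8, 423.4, 333.5]
6.0 [0.58456447 0.24134893 0.00735699]
```

arm_command:
  commands:
    - {"tx": 0.03,"ty": 0,"tz": 0,"twist": 0}
    - {"tx": 0.05,"ty": 0,"tz": 0,"twist": 0}
    - {"tx": 0.07,"ty": 0,"tz": 0,"twist": 0}
    - {"tx": 0.09,"ty": 0,"tz": 0,"twist": 0.01}
    - {"tx": 0.11,"ty": 0,"tz": 0,"twist": 0.02}
    - {"tx": 0.13,"ty": 0.01,"tz": 0,"twist": 0.03}
    - {"tx": 0.15,"ty": 0.01,"tz": 0,"twist": 0.04}
    - {"tx": 0.16,"ty": 0.01,"tz": 0,"twist": 0.045}

```text
t: 6.67
eef_pos: [0.5819, 0.2021, 0.0103]
ee_rot: [-3.14, 0.001, -1.766]
force: [0.2, -0.1, 1.1]
width: 0.0149
gripper_force: 0.4
```

```bash
python3 - <<'E'
from fit import *
im=grab_frame("scene");t=grab_frame("top")
a=cv2.resize(im[220:350,300:460],None,fx=3.7,fy=3.7,interpolation=3);b=cv2.resize(t[150:330,160:340],None,fx=2.67,fy=2.67,interpolation=3)
h=481
o=np.zeros((481,800,3),np.uint8);a=cv2.resize(im[220:340,310:450],None,fx=2.85,fy=2.85,interpolation=3);o[:a.shape[0],:399]=a[:481,:399];b=cv2.resize(t[170:310,170:310],None,fx=2.85,fy=2.85,interpolation=3);o[:399,401:800]=b[:399,:399]
save(o,"c4.png")
for n in("scene","top"): print([(round(r["score"],2),np.round(r["rect"])) for r in boxes_of("wedge",n)])
print(get_state()["t"])
E
```

```text
[(0.81, array([273., 304., 340., 356.])), (0.68, array([363., 286., 412., 323.])), (0.61, array([210., 278., 273., 315.]))]
[(0.96, array([172., 202., 234., 247.])), (0.86, array([222., 130., 279., 159.])), (0.58, array([299., 131., 356., 164.]))]
6.8667
```

View pics/c4.png

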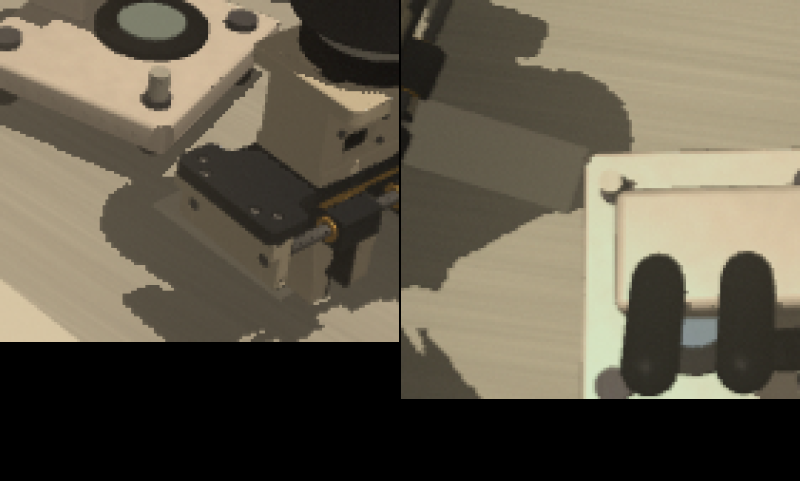

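The right half of the picture (top view) shows the wedge flush with the fingers, heading down-right, its thin end at the base edge (crop (553,212) to (588,153)). I check the foot's offset from its axis.

```bash
python3 - <<'E'
from h import *
P=lambda c,z:at("top",((c[0]-401)/2.85+170,c[1]/2.85+170),z)[:2]
a,b=P((553,212),.003),P((588,153),.003);print("tip",a,b,np.linalg.norm(a-b))
e=[P((420,97),.018),P((588,153),.003)];d=e[1]-e[0];print("hdg edge1",np.degrees(np.arctan2(d[1],d[0])))
e=[P((408,155),.018),P((553,212),.003)];d=e[1]-e[0];print("hdg edge2",np.degrees(np.arctan2(d[1],d[0])))
d=b-a;print("hdg tip",np.degrees(np.arctan2(d[1],d[0]))-90)
m=(a+b)/2;h=np.radians(-101);u=np.array([np.cos(h),np.sin(h)]);n=np.array([-u[1],u[0]])
f=np.array([.552,.046])-m;print("tip mid",m,"foot ahead",f@u,"left",f@n)
E
```

```text
tip [0.54281879 0.09194001] [0.58461677 0.07654611] 0.04454260367209213
hdg edge1 -99.35677888832438
hdg edge2 -102.52585968349227
hdg tip -110.21839349851204
tip mid [0.56371778 0.08424306] foot ahead 0.039776284357177095 left -0.0042053744638040295
```

arm_command:
  commands:
    - {"tx": 0.02,"ty": 0,"tz": 0,"twist": 0}
    - {"tx": 0.05,"ty": 0,"tz": 0,"twist": 0.005}
    - {"tx": 0.08,"ty": 0,"tz": 0,"twist": 0.01}
    - {"tx": 0.11,"ty": 0,"tz": 0,"twist": 0.01}
    - {"tx": 0.14,"ty": 0,"tz": 0,"twist": 0.01}
    - {"tx": 0.16,"ty": 0,"tz": 0,"twist": 0.01}
    - {"tx": 0.18,"ty": 0,"tz": 0,"twist": 0.01}
    - {"tx": 0.19,"ty": 0,"tz": 0,"twist": 0.01}

```text
t: 7.53
eef_pos: [0.572, 0.1551, 0.009]
ee_rot: [3.141, -0.0, -1.795]
force: [-0.4, 0.8, -0.3]
width: 0.0152
gripper_force: 0.3
```

arm_command:
  commands:
    - {"tx": 0.005,"ty": 0,"tz": 0,"twist": 0}
    - {"tx": 0.01,"ty": 0,"tz": 0,"twist": 0}
    - {"tx": 0.015,"ty": 0,"tz": 0,"twist": 0}
    - {"tx": 0.02,"ty": 0,"tz": 0,"twist": 0}
    - {"tx": 0.025,"ty": 0,"tz": 0,"twist": 0}
    - {"tx": 0.03,"ty": 0,"tz": 0,"twist": 0}
    - {"tx": 0.035,"ty": 0,"tz": 0,"twist": 0}
    - {"tx": 0.035,"ty": 0,"tz": 0,"twist": 0}

```text
t: 8.2
eef_pos: [0.5703, 0.1473, 0.009]
ee_rot: [3.141, -0.0, -1.795]
force: [0.5, -0.6, 0.3]
width: 0.0146
gripper_force: 0.0
```

```bash
python3 - <<'E'
from station import *
s=get_state();print(s["t"],s["eef_pos"],s["force"],s["moment"])
E
```

```text
8.2 [0.57026676 0.14731099 0.00902486] [ 0.50746657 -0.63294116  0.32803722] [ 0.08423345 -0.08254818 -0.04064158]
```

arm_command:
  commands:
    - {"tx": 0.003,"ty": 0,"tz": 0,"twist": 0}
    - {"tx": 0.006,"ty": 0,"tz": 0,"twist": 0}
    - {"tx": 0.009,"ty": 0,"tz": 0,"twist": 0}
    - {"tx": 0.012,"ty": 0,"tz": 0,"twist": 0}
    - {"tx": 0.015,"ty": 0,"tz": 0,"twist": 0}
    - {"tx": 0.018,"ty": 0,"tz": 0,"twist": 0}
    - {"tx": 0.02,"ty": 0,"tz": 0,"twist": 0}
    - {"tx": 0.02,"ty": 0,"tz": 0,"twist": 0}

```text
t: 8.87
eef_pos: [0.5692, 0.1425, 0.0091]
ee_rot: [3.142, -0.0, -1.795]
force: [-0.1, -0.6, -0.5]
width: 0.0147
gripper_force: 0.1
```

arm_command:
  commands:
    - {"tx": 0.003,"ty": 0,"tz": 0,"twist": 0}
    - {"tx": 0.006,"ty": 0,"tz": 0,"twist": 0}
    - {"tx": 0.009,"ty": 0,"tz": 0,"twist": 0}
    - {"tx": 0.012,"ty": 0,"tz": 0,"twist": 0}
    - {"tx": 0.015,"ty": 0,"tz": 0,"twist": 0}
    - {"tx": 0.016,"ty": 0,"tz": 0,"twist": 0}
    - {"tx": 0.016,"ty": 0,"tz": 0,"twist": 0}
    - {"tx": 0.016,"ty": 0,"tz": 0,"twist": 0}

```text
t: 9.53
eef_pos: [0.5683, 0.1386, 0.0091]
ee_rot: [3.142, -0.0, -1.795]
force: [0.1, 0.3, -0.2]
width: 0.0146
gripper_force: 0.0
```

arm_command:
  commands:
    - {"tx": 0.002,"ty": 0,"tz": 0,"twist": 0}
    - {"tx": 0.004,"ty": 0,"tz": 0,"twist": 0}
    - {"tx": 0.006,"ty": 0,"tz": 0,"twist": 0}
    - {"tx": 0.008,"ty": 0,"tz": 0,"twist": 0}
    - {"tx": 0.01,"ty": 0,"tz": 0,"twist": 0}
    - {"tx": 0.012,"ty": 0,"tz": 0,"twist": 0}
    - {"tx": 0.014,"ty": 0,"tz": 0,"twist": 0}
    - {"tx": 0.016,"ty": 0,"tz": 0,"twist": 0}

```text
t: 10.2
eef_pos: [0.5675, 0.1348, 0.0091]
ee_rot: [-3.142, 0.0, -1.795]
force: [-0.1, 0.2, 0.2]
width: 0.0147
gripper_force: 0.3
```

arm_command:
  commands:
    - {"tx": 0.002,"ty": 0,"tz": 0,"twist": 0}
    - {"tx": 0.004,"ty": 0,"tz": 0,"twist": 0}
    - {"tx": 0.006,"ty": 0,"tz": 0,"twist": 0}
    - {"tx": 0.008,"ty": 0,"tz": 0,"twist": 0}
    - {"tx": 0.01,"ty": 0,"tz": 0,"twist": 0}
    - {"tx": 0.012,"ty": 0,"tz": 0,"twist": 0}
    - {"tx": 0.014,"ty": 0,"tz": 0,"twist": 0}
    - {"tx": 0.016,"ty": 0,"tz": 0,"twist": 0}

```text
t: 10.87
eef_pos: [0.5666, 0.1309, 0.0091]
ee_rot: [-3.142, 0.0, -1.795]
force: [0.7, 0.6, -0.2]
width: 0.0149
gripper_force: 0.3
```

```bash
python3 - <<'E'
from fit import *
im=grab_frame("scene");f=[get_state()["force"]];t=grab_frame("top");f.append(get_state()["force"])
for n in("scene","top"):
    print([(round(r["score"],2),np.round(r["rect"])) for r in boxes_of("wedge",n)]);f.append(get_state()["force"])
print(np.round(f,2))
o=np.zeros((400,800,3),np.uint8);o[:,:399]=cv2.resize(im[210:310,330:430],(399,400),interpolation=3);o[:,401:]=cv2.resize(t[180:280,170:270],(399,400),interpolation=3)
save(o,"c5.png")
E
```

```text
[(0.88, array([209., 277., 271., 317.])), (0.82, array([274., 301., 340., 354.])), (0.42, array([374., 283., 380., 300.]))]
[(0.79, array([298., 132., 356., 163.])), (0.66, array([214., 219., 234., 250.])), (0.56, array([220., 131., 280., 159.]))]
[[ 0.21  0.73 -0.18]
 [ 0.34 -0.03  0.57]
 [ 0.39  0.45  0.11]
 [-0.13  0.59 -0.82]]
```

View pics/c5.png

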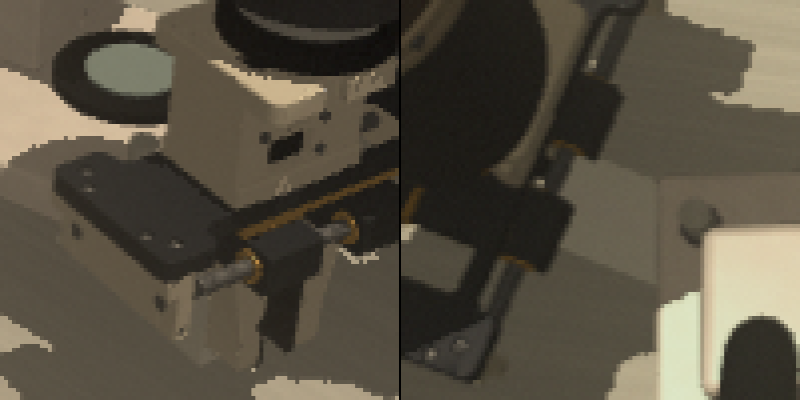

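Picture: the thin end is under the base and the wedge axis lines up with the foot to within about 3 mm (top crop: wedge edges meet the base at rows 178 and 285). There is no load yet, so I continue in small steps.

arm_command:
  commands:
    - {"tx": 0.002,"ty": 0,"tz": 0,"twist": 0}
    - {"tx": 0.004,"ty": 0,"tz": 0,"twist": 0}
    - {"tx": 0.006,"ty": 0,"tz": 0,"twist": 0}
    - {"tx": 0.008,"ty": 0,"tz": 0,"twist": 0}
    - {"tx": 0.01,"ty": 0,"tz": 0,"twist": 0}
    - {"tx": 0.012,"ty": 0,"tz": 0,"twist": 0}
    - {"tx": 0.014,"ty": 0,"tz": 0,"twist": 0}
    - {"tx": 0.016,"ty": 0,"tz": 0,"twist": 0}

```text
t: 11.73
eef_pos: [0.5659, 0.1271, 0.0091]
ee_rot: [-3.141, 0.0, -1.795]
force: [0.3, 2.3, -0.7]
width: 0.0151
gripper_force: 1.1
```

arm_command:
  commands:
    - {"tx": 0.001,"ty": 0,"tz": 0,"twist": 0}
    - {"tx": 0.002,"ty": 0,"tz": 0,"twist": 0}
    - {"tx": 0.003,"ty": 0,"tz": 0,"twist": 0}
    - {"tx": 0.004,"ty": 0,"tz": 0,"twist": 0}
    - {"tx": 0.005,"ty": 0,"tz": 0,"twist": 0}
    - {"tx": 0.006,"ty": 0,"tz": 0,"twist": 0}
    - {"tx": 0.006,"ty": 0,"tz": 0,"twist": 0}
    - {"tx": 0.006,"ty": 0,"tz": 0,"twist": 0}

```text
t: 12.4
eef_pos: [0.5655, 0.1257, 0.0091]
ee_rot: [-3.141, 0.0, -1.795]
force: [0.7, 4.3, -1.2]
width: 0.0149
gripper_force: 2.1
```

arm_command:
  commands:
    - {"tx": 0.001,"ty": 0,"tz": 0,"twist": 0}
    - {"tx": 0.002,"ty": 0,"tz": 0,"twist": 0}
    - {"tx": 0.003,"ty": 0,"tz": 0,"twist": 0}
    - {"tx": 0.004,"ty": 0,"tz": 0,"twist": 0}
    - {"tx": 0.005,"ty": 0,"tz": 0,"twist": 0}
    - {"tx": 0.006,"ty": 0,"tz": 0,"twist": 0}
    - {"tx": 0.006,"ty": 0,"tz": 0,"twist": 0}
    - {"tx": 0.006,"ty": 0,"tz": 0,"twist": 0}

```text
t: 13.07
eef_pos: [0.5654, 0.1245, 0.0092]
ee_rot: [-3.141, 0.001, -1.795]
force: [1.2, 6.5, -2.5]
width: 0.0145
gripper_force: 2.9
```

arm_command:
  commands:
    - {"tx": 0.001,"ty": 0,"tz": 0,"twist": 0}
    - {"tx": 0.002,"ty": 0,"tz": 0,"twist": 0}
    - {"tx": 0.003,"ty": 0,"tz": 0,"twist": 0}
    - {"tx": 0.004,"ty": 0,"tz": 0,"twist": 0}
    - {"tx": 0.005,"ty": 0,"tz": 0,"twist": 0}
    - {"tx": 0.006,"ty": 0,"tz": 0,"twist": 0}
    - {"tx": 0.006,"ty": 0,"tz": 0,"twist": 0}
    - {"tx": 0.006,"ty": 0,"tz": 0,"twist": 0}

```text
t: 13.73
eef_pos: [0.5654, 0.1235, 0.0092]
ee_rot: [-3.141, 0.001, -1.795]
force: [1.2, 7.5, -2.0]
width: 0.0148
gripper_force: 3.8
```

arm_command:
  commands:
    - {"tx": 0.001,"ty": 0,"tz": 0,"twist": 0}
    - {"tx": 0.002,"ty": 0,"tz": 0,"twist": 0}
    - {"tx": 0.003,"ty": 0,"tz": 0,"twist": 0}
    - {"tx": 0.004,"ty": 0,"tz": 0,"twist": 0}
    - {"tx": 0.005,"ty": 0,"tz": 0,"twist": 0}
    - {"tx": 0.005,"ty": 0,"tz": 0,"twist": 0}
    - {"tx": 0.005,"ty": 0,"tz": 0,"twist": 0}
    - {"tx": 0.005,"ty": 0,"tz": 0,"twist": 0}

```text
t: 14.4
eef_pos: [0.5653, 0.1226, 0.0093]
ee_rot: [-3.14, 0.002, -1.794]
force: [1.4, 8.3, -2.4]
width: 0.0148
gripper_force: 4.4
```

arm_command:
  commands:
    - {"tx": 0.001,"ty": 0,"tz": 0,"twist": 0}
    - {"tx": 0.002,"ty": 0,"tz": 0,"twist": 0}
    - {"tx": 0.003,"ty": 0,"tz": 0,"twist": 0}
    - {"tx": 0.004,"ty": 0,"tz": 0,"twist": 0}
    - {"tx": 0.004,"ty": 0,"tz": 0,"twist": 0}
    - {"tx": 0.004,"ty": 0,"tz": 0,"twist": 0}
    - {"tx": 0.004,"ty": 0,"tz": 0,"twist": 0}
    - {"tx": 0.004,"ty": 0,"tz": 0,"twist": 0}

```text
t: 15.07
eef_pos: [0.5653, 0.1219, 0.0093]
ee_rot: [-3.14, 0.002, -1.794]
force: [2.2, 9.3, -1.9]
width: 0.015
gripper_force: 5.0
```

About 9.6 N, so it is snug. I back straight off, then lift and move away.

arm_command:
  commands:
    - {"tx": -0.01,"ty": 0,"tz": 0,"twist": 0}
    - {"tx": -0.03,"ty": 0,"tz": 0,"twist": 0}
    - {"tx": -0.07,"ty": 0,"tz": 0,"twist": 0}
    - {"tx": -0.13,"ty": 0,"tz": 0,"twist": 0}
    - {"tx": -0.2,"ty": 0,"tz": -0.05,"twist": 0}
    - {"tx": -0.3,"ty": 0,"tz": -0.15,"twist": 0}
    - {"tx": -0.4,"ty": 0,"tz": -0.25,"twist": 0}
    - {"tx": -0.5,"ty": 0,"tz": -0.35,"twist": 0}

```text
t: 15.73
eef_pos: [0.5919, 0.2439, 0.0975]
ee_rot: [3.141, -0.001, -1.795]
force: [0.9, 1.2, -0.7]
width: 0.0151
gripper_force: 0.0
```

arm_command:
  commands:
    - {"tx": -0.1,"ty": 0,"tz": -0.1,"twist": 0}
    - {"tx": -0.2,"ty": 0,"tz": -0.2,"twist": 0}
    - {"tx": -0.3,"ty": 0,"tz": -0.3,"twist": 0}
    - {"tx": -0.4,"ty": 0,"tz": -0.3,"twist": 0}
    - {"tx": -0.5,"ty": 0,"tz": -0.3,"twist": 0}
    - {"tx": -0.5,"ty": 0,"tz": -0.3,"twist": 0}
    - {"tx": -0.5,"ty": 0,"tz": -0.3,"twist": 0}
    - {"tx": -0.5,"ty": 0,"tz": -0.3,"twist": 0}

```text
t: 16.4
eef_pos: [0.6191, 0.3644, 0.1708]
ee_rot: [3.141, -0.001, -1.794]
force: [0.4, -0.2, -0.3]
width: 0.0148
gripper_force: 0.0
```

```bash
python3 - <<'E'
from h import *
im=grab_frame("scene");t=grab_frame("top");s0=np.load("scene0.npy")
for n in("scene","top"): print([(round(r["score"],2),np.round(r["rect"])) for r in boxes_of("wedge",n)],np.round(boxes_of("microscope",n)[0]["rect"]))
g=lambda a:cv2.cvtColor(a[95:258,295:405],cv2.COLOR_RGB2GRAY).astype(np.float32)
print("scope shift px",cv2.phaseCorrelate(g(s0),g(im)))
for r in((215,265,230,340),): 
    g=lambda a:cv2.cvtColor(a[219:325,230:340],cv2.COLOR_RGB2GRAY).astype(np.float32)
    print("top shift",cv2.phaseCorrelate(g(np.load("top0.npy")),g(t)))
o=np.zeros((400,800,3),np.uint8);o[:,:399]=cv2.resize(im[200:310,310:420],(399,400),interpolation=3);o[:,401:]=cv2.resize(t[180:300,190:310],(399,400),interpolation=3)
save(o,"c6.png");print(get_state()["force"],get_state()["eef_pos"],get_state()["t"])
E
```

```text
[(0.95, array([342., 266., 400., 294.])), (0.95, array([271., 302., 339., 357.]))] [301. 103. 407. 275.]Traceback (most recent call last):
  File "<stdin>", line 3, in <module>
IndexError: list index out of range
```

```bash
python3 - <<'E'
from h import *
im=grab_frame("scene");t=grab_frame("top");s0=np.load("scene0.npy");t0=np.load("top0.npy")
def sh(a,b,x,y,w,h):
    T=a[y:y+h,x:x+w];best=[]
    for sc in (8,):
        A=cv2.resize(T,None,fx=sc,fy=sc,interpolation=3);B=cv2.resize(b[y-4:y+h+4,x-4:x+w+4],None,fx=sc,fy=sc,interpolation=3)
        l=cv2.minMaxLoc(cv2.matchTemplate(B,A,cv2.TM_CCOEFF_NORMED));return l[1],(np.array(l[3])/sc-4)
print("head",sh(s0,im,318,100,75,50),"base",sh(s0,im,300,225,105,35))
print("top base corner",sh(t0,t,230,217,20,30),"eyepieces",sh(t0,t,240,232,80,80))
o=np.zeros((400,800,3),np.uint8);o[:,:399]=cv2.resize(im[200:310,310:420],(399,400),interpolation=3);o[:,401:]=cv2.resize(t[180:300,190:310],(399,400),interpolation=3)
save(o,"c6.png");print(get_state()["force"],get_state()["t"])
E
```

```text
head (0.9870253801345825, array([0., 0.])) base (0.986286461353302, array([0., 0.]))
top base corner (0.8491333723068237, array([0., 0.])) eyepieces (0.9847784638404846, array([1., 0.]))
[-1.20641802 -0.63985858 -0.32143939] 16.8
```

View pics/c6.png

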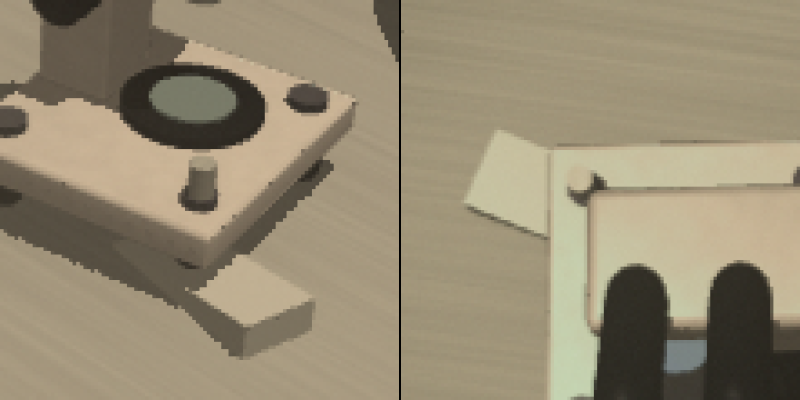

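Picture: the wedge sits under the short foot with its back sticking out (scene crop (250,310)), and the hand is clear. One sub-pixel check that the microscope is neither shifted nor tilted.

```bash
python3 - <<'E'
from h import *
I={"scene":(np.load("scene0.npy"),grab_frame("scene")),"top":(np.load("top0.npy"),grab_frame("top"))}
for n,l,(x,y,w,h) in(("scene","head",(320,100,75,60)),("scene","base",(305,210,95,45)),("scene","block",(424,230,45,30)),("top","head",(245,234,80,75)),("top","base left",(237,250,14,72)),("top","block",(174,328,48,45))):
    a,b=[cv2.cvtColor(i[y:y+h,x:x+w],cv2.COLOR_RGB2GRAY) for i in I[n]]
    c,M=cv2.findTransformECC(a,b,np.eye(2,3,dtype=np.float32),cv2.MOTION_TRANSLATION,(3,100,1e-5),None,3)
    print(n,l,round(c,3),M[:,2].round(2))
E
```

```text
scene head 0.99 [-0.17 -0.27]
scene base 0.995 [-0.04 -0.2 ]
scene block 0.576 [0.73 0.72]
top head 0.992 [0.6  0.44]
top base left 0.993 [0.63 0.14]
top block 0.477 [1.31 1.53]
```

```bash
python3 - <<'E'
from h import *
grab_frame("scene");print([(b["score"],np.round(b["rect"])) for b in boxes_of("block","scene")][:2])
print(job_done())
E
```

```text
[(0.85, array([431., 235., 460., 252.]))]
the job is handed in; nothing more can be done
None
```

The job is handed in: the farthest-left wedge was pushed thin end first under the short foot until the push reached about 9.6 N. The pictures then show the microscope shifted by less than about 1 mm with no visible tilt, and the hand clear; I did not test the rocking directly.

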